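# Prise open the transfer case and present its lift-out carrier level

## Robot

A 6-joint arm with a two-finger parallel gripper is mounted at the origin on a cart in front of the work surface, level with it; the furniture and walls round the work are solid. World frame = base frame: x ahead of the robot, y to its left, z up, the work surface at z = 0. Lengths are in m, angles in rad, forces in N, time in s.
With the tool pointing down it reaches from about 0.25 to 0.775 m from the base axis. Payload 4 kg.
Tool frame: the origin (TCP) lies at the very end of the fingers, on their centre line; the grasp point (between the pads) lies 19 mm behind it; z points along the fingers, y is the line along which they close (so a half turn about z gives the same grasp; the last joint's range is limited). The gripper opens to 94 mm and grips with 3 to 60 N. Pads are 16 mm wide; open, the fingers measure 119 mm over their backs; the gripper's body (75 mm by 177 mm) begins 78 mm behind the grasp point.
Start: joints at [1.221, 0.087, 1.371, -0, 1.684, -0.103], TCP at [0.134, 0.533, 0.206] pointing down, gripper open.
Joint ranges: [-3.1, 3.1], [-0.76, 2.03], [0.27, 2.55], [-1.08, 4.22], [0.17, 2.65], [-2.57, 2.57]. Speed limits (rad/s): [2.79, 2.79, 3.14, 3.14, 3.14, 3.14].

## Interface

Orientations are given as [roll, pitch, yaw] about the fixed x, y, z axes, in that order (R = Rz(yaw) Ry(pitch) Rx(roll)).
In Python, from bench import robot gives the robot as it stands. The module is installed in compiled form; this text tells all that it offers.
- The arm moves only by the tool move_arm, never from a script. Its argument "deltas" is one flat list of numbers, 7 for each row, row after row: the turn, a rotation vector about the tool's x, y, z in rad, then the shift along the tool's x, y, z in cm, then the closure, from -1 (fully open) to 1 (shut). A call has 1 to 8 rows; each row is the pose to reach, as a shift and turn from the pose commanded when the call began, along the tool's axes at that moment; what a row does not reach only later rows make up. A row lasts 1/10 s, in which the tool goes at most 50 mm and 8.59 degrees, less where a joint would pass 70% of its speed; a pose out of reach is approached as far as the arm can. A call with a gripper value outside its range is refused whole. The fingers move at their own pace and stop on an object; the grip force is fixed at half the most. Time passes only in rows, so rows that repeat a pose let the fingers close. It gives the time, the measured TCP pose, the force, the opening and the grip force at its end, in the units of the state.
- robot.get_obs(): the state, without advancing time (a new reading comes with each control period).
- robot.snapshot(name): name is "side" or "top"; returns a dict with "image" (480x640x3 uint8, red, green, blue), "depth" (480x640 float32, m along the optical axis (not along the pixel's ray), 0 where there is no reading), "fov_y" (degrees; the focal length in pixels is half the picture's height over the tangent of half this angle, whatever the lens; pixels are square), "cx", "cy" (the principal point, pixels), "origin" and "orientation" of the camera in the world. Camera axes: x right, y up, looking along -z (the intrinsics and any distortion apply to the point x, -y, -z); pixel columns grow to the right and rows downward; lengths in m; the calibration is good to about 2 mm. A picture is of the moment at which its call begins.
- robot.close_job(): hands the job in; it is judged then, once.
The state is a dict: "time": time; "joint_positions": joint angles; "qvel": joint speeds; "joint_torque": joint torques, N m; "tool_pos": TCP position; "ee_rot": TCP orientation; "wrist_force": force on the tool from outside, world axes, zero at the start; "wrist_torque": the same for the moment, N m; "width": finger opening in m; "finger_force": force on a finger pad.
Only numpy, scipy, OpenCV 4.12 (cv2) and the standard library are available. Lean on these libraries where they do the work, as an engineer would, in place of code of your own. Each camera call takes 0.05 s, during which the arm holds its last target. There are 200 camera calls.

## Task

Prise up the flush cover of the grey case with the screwdriver's blade in its front notch, swing it back well past upright and lay the screwdriver on the worktop. Then lift the carrier straight out by its handle, without tipping its two loose modules, and finish while holding it level and still over the case, about 10 cm above the rim, for the visual check. Leave the tape roll, the foam pad and the windowed blue box alone.

Things in the scene. Friction and masses are not known exactly. Their poses are not given: they have to be found in the camera images.
- case: grey plastic case, fixed to the worktop; 102 mm along its x, 152 mm along its y, walls 6 mm, open-top rim 58 mm above its underside, 62 mm high with the cover shut. Origin: centre of its underside; x points from the front (the side with the notch, towards the robot) to the hinge at the back, z up. It has a bottom 5 mm thick
- pry_notch (a point): middle of the mouth of the notch in the top of the case's front wall, on the outer face: a slot 26 mm wide along y, from 48 to 58 mm above the worktop, open through the 6 mm wall and bounded above by the cover's underside; the handle inside begins about 20 mm behind the mouth and stays 11 mm below the cover. Axes as the case
- cover_hinge (a point): middle of the cover's hinge axis, 55 mm behind the case's centre, 59 mm above the worktop; the axis runs along the case's y. Its own frame turns with the cover
- cover_edge (a point): middle of the cover's free front edge, half-way through its thickness, 106 mm from the hinge axis. The cover is a plate 4 mm thick, 102 x 152 mm, flush with the walls on the outside
- cover (a joint): cover angle in rad: 0 shut, pi/2 upright, stop at 2.0 (leaning back). A stiff hinge: it needs about 0.6 N at the front edge and the cover stays wherever it is left
- driver_grip (a point): about the middle of the screwdriver's six-sided orange handle, where it balances; the handle is 16 mm thick and 85 mm long, lying on the worktop (this point 7 mm up). The shaft points along this frame's -y; z is up as it lies
- driver_tip (a point): end of the screwdriver's blade, 100 mm from driver_grip along -y; the shaft is a bare rod 4 mm thick and 60 mm long
- carrier_handle (a point): centre of the bar of the carrier's bridge handle: a black bar 60 mm along x, 12 mm thick along y, 14 mm high, on two posts. It lies 35 mm above the carrier's underside; free space of 25 mm and more on both y sides, above the seats
- carrier: lift-out carrier, aluminium plate 84 mm (x) by 134 mm (y), 4 mm thick with a 9 mm rim, 42 mm high with the handle, 0.16 kg; stands on the case's bottom with 3 mm of play all round. Origin: centre of its underside; axes as the case
- unit_left_mid (a point): centre of the left loose black module (22 x 66 x 8 mm), lying in the carrier's seat at +48 mm y, on the 4 mm plate, inside a rim 5 mm deep with 2 mm of play; its long side (own y) lies along the carrier's x
- unit_right_mid (a point): centre of the right loose module, the same, in the seat at -48 mm y
- tape: black tape roll, 64 mm across, 19 mm high; leave it alone. Origin: centre of its underside
- pad: foam pad, 24 x 44 x 13 mm; leave it alone. Origin: centre of its underside
- box: small blue open box with dark windows, 93 x 137 x 74 mm; leave it alone. Origin: centre of its underside
Things that resemble listed ones, but are neither listed nor needed, are in the scene too. There is more than one size of the case; the job needs the larger. Of the things that look like the part that bears driver_grip, take the one that is farthest to the robot's right at the start.

How it is judged:
By the outcome, as a careful person would: the job done as asked, in the order asked, and still so for the second after the job is handed in, while the arm keeps its last pose, push and grip.
It also fails if it takes over 67 s, if anything falls off the work surface, if the arm or the gripper's body presses on something with over 40 N, if the wrist force passes 120 N, or if a joint passes its speed limit or range.

## Working session

There is one attempt and no reset: what is moved stays moved. The work goes in short steps, Python scripts to look and compute and a tool call to move; the robot and the scene stay as the last step left them, time stands still between calls to the robot, and variables do not carry over. Pictures are saved under pics/ and viewed, at most 10 in all, crops included, and the job is handed in when it is done.

Besides the shell and the picture viewer there is one more tool, called after ">>>" by a JSON object that holds its "op" and its "data". move_arm: Moves the arm, as the interface text tells. Its arguments: {"type":"object","properties":{"deltas":{"type":"array","items":{"type":"number"}}},"required":["deltas"]}

```bash
mkdir -p pics; cat > h.py <<'E'
import numpy as np, cv2, pickle
from scipy.spatial.transform import Rotation as R
from bench import robot
def snap(n):
    s=robot.snapshot(n); pickle.dump(s,open(f'{n}.pkl','wb')); return s
def rot(s):
    o=np.array(s['orientation'],float)
    return o if o.shape==(3,3) else R.from_euler('xyz',o).as_matrix() if o.size==3 else None
def cloud(s):
    f=240/np.tan(np.radians(s['fov_y'])/2); d=s['depth']
    v,u=np.mgrid[:480,:640]
    P=np.stack([(u-s['cx'])/f*d,-(v-s['cy'])/f*d,-d],-1)
    W=P@rot(s).T+np.array(s['origin']); W[d==0]=np.nan; return W
def ray(s,u,v,z):
    f=240/np.tan(np.radians(s['fov_y'])/2)
    d=rot(s)@np.array([(u-s['cx'])/f,-(v-s['cy'])/f,-1]); o=np.array(s['origin']); return o+d*(z-o[2])/d[2]
def save(s,name): cv2.imwrite('pics/'+name,s['image'][:,:,::-1])
E
python3 - <<'E'
from h import *
for n in('top','side'):
    s=snap(n); save(s,n+'0.png'); print({k:v for k,v in s.items() if k not in('image','depth')})
print(robot.get_obs())
E
```

```text
{'fov_y': 46.484343884899765, 'cx': 310.7203159022086, 'cy': 249.10901369413546, 'origin': array([ 0.37727477, -0.08578563,  1.0428523 ]), 'orientation': array([ 0.16915629,  0.02619283, -1.56917079])}
{'fov_y': 54.92423926367291, 'cx': 316.21545042660523, 'cy': 245.07651148168011, 'origin': array([ 0.50565151, -0.87049913,  0.52180467]), 'orientation': array([ 1.03680524, -0.01625922, -0.05451808])}
{'time': 0.1, 'joint_positions': array([ 1.22090598e+00,  8.78785990e-02,  1.37209108e+00, -7.12106527e-06,
        1.68360728e+00, -1.03123800e-01]), 'qvel': array([ 0.00024756, -0.00033515, -0.0010949 , -0.00071936,  0.00090135,
        0.00047299]), 'joint_torque': array([ 1.44445872e-03, -3.41254234e+01, -3.03301549e+01,  7.19201728e-02,
        3.04137392e-02, -8.90265687e-05]), 'tool_pos': array([0.13419721, 0.5328662 , 0.2044287 ]), 'ee_rot': array([-3.13961817e+00, -1.97226104e-04,  2.89482512e+00]), 'wrist_force': array([0.04262352, 0.0974244 , 0.59011305]), 'wrist_torque': array([ 0.00079099, -0.01263928,  0.00797848]), 'finger_force': 0.0, 'width': 0.09390531140895067}
```

View pics/top0.png

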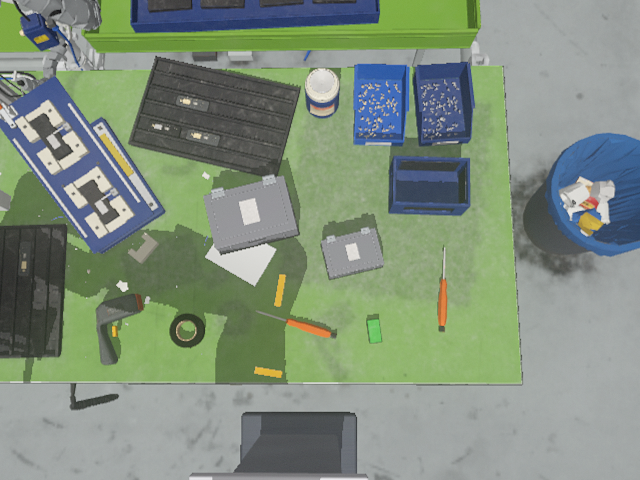

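View pics/side0.png

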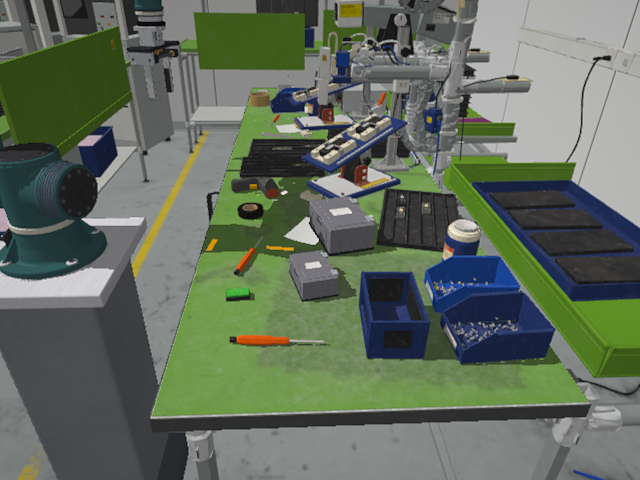

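The top view shows the larger case at about (252,215), with a paper sheet in front of it, and the smaller look-alike at (352,252). There are two screwdrivers, at (310,328) and (443,290). I take the second because it's farthest to the robot's right (-y). The tape roll is at (187,330), the pad at (374,330) and the box at (430,186).

```bash
python3 - <<'E'
from h import *
s=pickle.load(open('top.pkl','rb')); W=cloud(s)
I=s['image']
def near(u0,u1,v0,v1,zlo,zhi):
    w=W[v0:v1,u0:u1].reshape(-1,3); w=w[np.isfinite(w).all(1)]; return w[(w[:,2]>zlo)&(w[:,2]<zhi)]
print('table',np.nanmedian(W[340:380,420:500,2]))
c=near(190,312,165,265,.05,.075)
r=cv2.minAreaRect((c[:,:2]*1000).astype(np.float32)); print('case',r,cv2.boxPoints(r).round(1).tolist(),np.median(c[:,2]))
# driver by colour
hsv=cv2.cvtColor(I,cv2.COLOR_RGB2HSV); m=(hsv[...,0]<14)&(hsv[...,1]>170)&(hsv[...,2]>120)
m[:,:430]=0;m[:,460:]=0;m[:230]=0;m[345:]=0
v,u=np.nonzero(m); print(len(u),u.min(),u.max(),v.min(),v.max())
P=np.array([ray(s,a,b,.009) for a,b in zip(u,v)])[:,:2]*1000
print(cv2.minAreaRect(P.astype(np.float32)), cv2.fitLine(P.astype(np.float32),cv2.DIST_HUBER,0,.01,.01).ravel())
print('z',np.nanmax(W[v,u,2]))
print('tip',ray(s,443.5,247,.007),'handle ends',ray(s,443,280,.008),ray(s,441,331,.008))
for n,(a,b) in dict(tape=(187,330),pad=(374,330),box=(430,186)).items(): print(n,ray(s,a,b,0.01))
a=cv2.resize(I[165:275,195:315],None,fx=4,fy=4,interpolation=cv2.INTER_CUBIC)
b=cv2.resize(I[235:345,415:470],None,fx=4,fy=4,interpolation=cv2.INTER_CUBIC)
cv2.imwrite('pics/crop1.png',np.hstack([a,b])[:,:,::-1])
E
```

```text
table 0.0007339983819001361
case ((616.8184204101562, 52.02455520629883), (111.9803466796875, 153.7012176513672), 14.001304626464844) [[543.9000244140625, 113.0], [581.0999755859375, -36.099998474121094], [689.7000122070312, -9.0], [652.5999755859375, 140.10000610351562]] 0.06311693909230315
291 439 446 280 325
((454.0720520019531, -300.6116027832031), (12.78543472290039, 82.7406997680664), 87.7730941772461) [ 9.9739373e-01 -7.2151013e-02  4.5318256e+02 -3.0075845e+02]
z 0.01913135314650094
tip [ 0.55749726 -0.30680468  0.007     ] handle ends [ 0.49535323 -0.3033079   0.008     ] [ 0.40195756 -0.29613579  0.008     ]
tape [0.40326421 0.1691613  0.01      ]
pad [ 0.40359388 -0.17421159  0.01      ]
box [ 0.6747865  -0.28513671  0.01      ]
```

View pics/crop1.png

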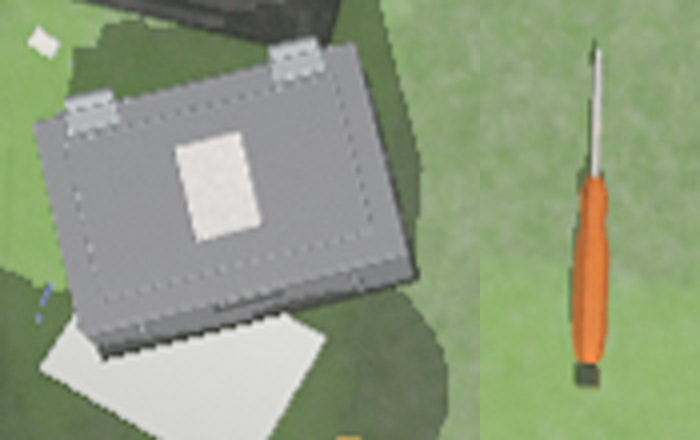

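The crops confirm both choices: the big case has its hinges at the back and a notch at the front-centre, near crop (250,300), and the driver's shaft points up in the picture, away from the robot. Next I write the helper that turns a target pose into deltas.

```bash
cat >> h.py <<'E'
def goal(pos,rpy,frm=None):
    o=robot.get_obs() if frm is None else dict(tool_pos=frm[0],ee_rot=frm[1])
    A=R.from_euler('xyz',o['ee_rot']); B=R.from_euler('xyz',rpy)
    print('turn',(A.inv()*B).as_rotvec().round(3),'shift cm',(A.inv().apply(np.array(pos)-o['tool_pos'])*100).round(2))
CY=np.radians(14.0); C0=np.array([.612,.051,0])
def case(x,y,z): return C0+R.from_euler('z',CY).apply([x,y,z])
E
python3 -c "
from h import *
goal([.4575,-.3005,.10],[np.pi,0,3.07])"
```

```text
turn [-0.002 -0.    -0.175] shift cm [-51.71 -72.89  10.58]
```

>>> {"op": "move_arm", "data": {"deltas": [0,0,-0.175,-26,-36.5,2,0,0,0,-0.175,-26,-36.5,2,0,0,0,-0.175,-26,-36.5,2,0,0,0,-0.175,-26,-36.5,2,0,0,0,-0.175,-26,-36.5,2,0,0,0,-0.175,-26,-36.5,2,0,0,0,-0.175,-26,-36.5,2,0,0,0,-0.175,-26,-36.5,2,0]}}

```text
time: 0.9
tool_pos: [0.2796, 0.1593, 0.1873]
ee_rot: [3.141, 0.001, 3.071]
wrist_force: [0.8, -0.3, 0.3]
width: 0.0471
finger_force: 0.0
```

```bash
python3 -c "
from h import *
goal([.4575,-.3005,.10],[np.pi,0,3.07])"
```

```text
turn [0.    0.001 0.001] shift cm [-20.99 -44.61   8.73]
```

>>> {"op": "move_arm", "data": {"deltas": [0,0,0,-18,-38,7,0,0,0,0,-18,-38,7,0,0,0,0,-18,-38,7,0,0,0,0,-18,-38,7,0,0,0,0,-18,-38,7,0,0,0,0,-18,-38,7,0,0,0,0,-18,-38,7,0,0,0,0,-18,-38,7,0]}}

```text
time: 1.7
tool_pos: [0.4226, -0.2087, 0.1211]
ee_rot: [3.141, -0.0, 3.069]
wrist_force: [0.1, 0.3, 1.4]
width: 0.0469
finger_force: 0.0
```

```bash
python3 -c "
from h import *
print(robot.get_obs()['tool_pos'])
s=snap('side');save(s,'side1.png')
I=s['image'];W=cloud(s)
cv2.imwrite('pics/c2.png',cv2.resize(I[220:390,200:370],None,fx=3,fy=3)[:,:,::-1])
goal([.4575,-.3005,.10],[np.pi,0,3.07])"
```

```text
[ 0.42256725 -0.20870802  0.1211175 ]
turn [-0.004 -0.002 -0.005] shift cm [-4.02 -8.27  1.86]
```

View pics/c2.png

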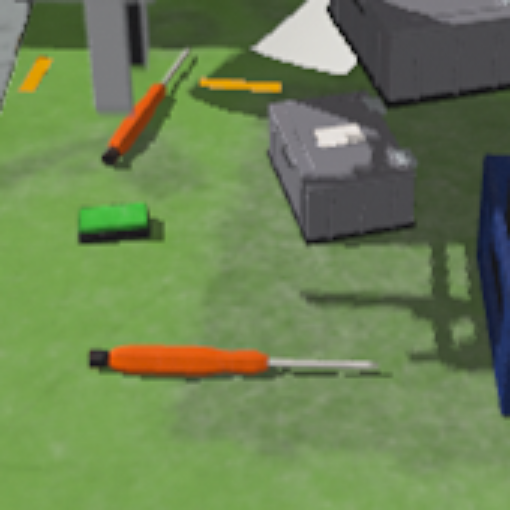

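The target driver is clear in the side crop: tip at about (375,366), handle/shaft joint at (268,362). The gripper is coming in from the left.

```bash
python3 -c "
from h import *
s=pickle.load(open('side.pkl','rb'))
for u,v in((375,366),(268,362),(90,358)): print(ray(s,200+u/3,220+v/3,.008))
goal([.4575,-.3005,.06],[np.pi,0,3.07])"
```

```text
[ 0.5587822  -0.31051775  0.008     ]
[ 0.50131977 -0.30527706  0.008     ]
[ 0.40549281 -0.2986224   0.008     ]
turn [-0.004 -0.002 -0.005] shift cm [-4.03 -8.26  5.86]
```

>>> {"op": "move_arm", "data": {"deltas": [0,0,0,-4.1,-8.35,3,0,0,0,0,-4.1,-8.35,5,0,0,0,0,-4.1,-8.35,7,0,0,0,0,-4.1,-8.35,9,0,0,0,0,-4.1,-8.35,10,0,0,0,0,-4.1,-8.35,10,0,0,0,0,-4.1,-8.35,10,0]}}

```text
time: 2.45
tool_pos: [0.4578, -0.2928, 0.0227]
ee_rot: [-3.141, 0.001, 3.07]
wrist_force: [0.0, 0.1, 0.2]
width: 0.0466
finger_force: 0.0
```

```bash
python3 -c "
from h import *
goal([.4585,-.3012,.003],[np.pi,0,3.07])"
```

```text
turn [-0.     0.001  0.   ] shift cm [-0.13 -0.83  1.97]
```

>>> {"op": "move_arm", "data": {"deltas": [0,0,0,0,-0.7,0,0,0,0,0,0,-0.7,1,0,0,0,0,0,-0.7,1.7,0]}}

```text
time: 2.75
tool_pos: [0.4573, -0.3003, 0.0051]
ee_rot: [-3.141, 0.001, 3.07]
wrist_force: [0.0, 0.5, 0.3]
width: 0.0472
finger_force: 0.0
```

```bash
python3 -c "
from h import *
goal([.4585,-.3012,.003],[np.pi,0,3.07])"
```

```text
turn [-0.001  0.001 -0.   ] shift cm [-0.13 -0.08  0.21]
```

Close the fingers, settle, then lift slightly.

>>> {"op": "move_arm", "data": {"deltas": [0,0,0,-0.1,-0.1,0.2,0,0,0,0,-0.1,-0.1,0.2,1,0,0,0,-0.1,-0.1,0.2,1,0,0,0,-0.1,-0.1,0.2,1,0,0,0,-0.1,-0.1,0.2,1,0,0,0,-0.1,-0.1,0.2,1]}}

```text
time: 3.35
tool_pos: [0.4581, -0.301, 0.0032]
ee_rot: [-3.141, 0.0, 3.07]
wrist_force: [1.2, 0.3, 0.3]
width: 0.0141
finger_force: 30.0
```

```bash
python3 -c "
from h import *
o=robot.get_obs();print(o['wrist_force'],o['width'],o['tool_pos'])
p=case(-51-130,0,.12);print(p)
goal([p[0],p[1],.15],[np.pi,0,np.pi+CY])"
```

```text
[1.21093736 0.30967067 0.34718678] 0.014111359606232915 [ 0.45808826 -0.3010054   0.00320185]
[-1.75011526e+02 -4.37368631e+01  1.20000000e-01]
turn [-0.     0.    -0.316] shift cm [17190.34 -5590.56   -22.11]
```

```bash
python3 -c "
from h import *
p=case(-.051-.130,0,.12);print(p)
goal([p[0],p[1],.13],[np.pi,0,np.pi+CY])"
```

```text
[0.43637647 0.00721214 0.12      ]
turn [-0.     0.    -0.316] shift cm [  4.37  30.59 -12.69]
```

>>> {"op": "move_arm", "data": {"deltas": [0,0,0,0,0,-4,1,0,0,0,0,0,-9,1,0,0,0,0,2,-12.7,1,0,0,-0.1,1,7,-12.7,1,0,0,-0.2,2,12,-12.7,1,0,0,-0.3,3,17,-12.7,1,0,0,-0.316,4,22,-12.7,1,0,0,-0.316,4.4,26,-12.7,1]}}

```text
time: 4.15
tool_pos: [0.4317, -0.0364, 0.1301]
ee_rot: [3.142, 0.001, -2.897]
wrist_force: [-0.2, -0.1, -1.0]
width: 0.0143
finger_force: 30.0
```

```bash
python3 -c "
from h import *
p=case(-.051-.130,0,.12)
goal([p[0],p[1],.08],[np.pi,0,np.pi+CY])"
```

```text
turn [ 0.     0.001 -0.   ] shift cm [-1.5   4.12  5.02]
```

>>> {"op": "move_arm", "data": {"deltas": [0,0,0,-1.4,3.8,2,1,0,0,0,-1.4,3.8,5,1,0,0,0,-1.4,3.8,7.8,1,0,0,0,-1.4,3.8,7.8,1,0,0,0,-1.4,3.8,7.8,1,0,0,0,-1.4,3.8,7.8,1]}}

```text
time: 4.75
tool_pos: [0.4384, 0.0013, 0.0538]
ee_rot: [-3.141, 0.003, -2.898]
wrist_force: [-0.2, -0.0, -0.6]
width: 0.014
finger_force: 30.0
```

```bash
python3 -c "
from h import *
o=robot.get_obs();print(o['tool_pos'],o['ee_rot'])
s=snap('side');t=snap('top')
f=lambda I:cv2.resize(I,(400,400),interpolation=cv2.INTER_CUBIC)
cv2.imwrite('pics/c3.png',np.hstack([f(s['image'][180:280,260:360]),f(t['image'][200:300,210:310])])[:,:,::-1])
"
```

```text
[0.43843436 0.00133232 0.05377758] [-3.14050537e+00  3.02173109e-03 -2.89800839e+00]
```

View pics/c3.png

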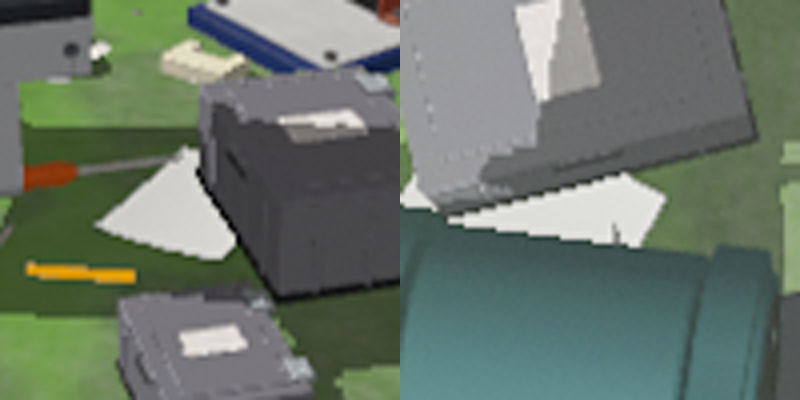

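```bash
python3 -c "
from h import *
s=pickle.load(open('side.pkl','rb'));t=pickle.load(open('top.pkl','rb'))
print('notch est',case(-.051,0,.053))
print('notch top',ray(t,210+195/4,200+163/4,.055),ray(t,210+155/4,200+172/4,.055),ray(t,210+225/4,200+153/4,.055))
print('notch side z53',ray(s,318.8,220.5,.053))
print('tip top',ray(t,210+215/4,200+222/4,.057))
for z in(.053,.057,.061):print('tip side',ray(s,260+190/4,180+154/4,z))
o=robot.get_obs();A=R.from_euler('xyz',o['ee_rot']);print('tip pred',o['tool_pos']+A.apply([-.100,0,-.004]))
W=cloud(s)
for v in range(215,224):print(v,[tuple((W[v,u]*1000).round().tolist()) for u in range(300,312,3)])
"
```

```text
notch est [0.56251492 0.03866198 0.053     ]
notch top [0.56156049 0.03412944 0.055     ] [0.5574939  0.05213525 0.055     ] [0.56610297 0.02064249 0.055     ]
notch side z53 [0.56790922 0.02642593 0.053     ]
tip top [0.53429129 0.02444174 0.057     ]
tip side [0.54350507 0.03653084 0.053     ]
tip side [0.54318209 0.02879176 0.057     ]
tip side [0.54285911 0.02105267 0.061     ]
tip pred [0.5355669  0.02540801 0.05818876]
215 [(530.0, 164.0, -3.0), (537.0, 160.0, -1.0), (545.0, 161.0, -1.0), (552.0, 160.0, -1.0)]
216 [(530.0, 157.0, -2.0), (537.0, 155.0, -1.0), (545.0, 159.0, -3.0), (552.0, 157.0, -2.0)]
217 [(530.0, 154.0, -3.0), (537.0, 152.0, -2.0), (544.0, 139.0, 4.0), (552.0, 150.0, -2.0)]
218 [(530.0, 146.0, -2.0), (537.0, 150.0, -4.0), (544.0, 133.0, 4.0), (551.0, 136.0, 3.0)]
219 [(529.0, 140.0, -1.0), (533.0, 25.0, 58.0), (544.0, 131.0, 3.0), (551.0, 132.0, 2.0)]
220 [(527.0, 21.0, 58.0), (533.0, 23.0, 56.0), (544.0, 129.0, 1.0), (551.0, 131.0, 0.0)]
221 [(529.0, 130.0, -2.0), (536.0, 122.0, 2.0), (544.0, 125.0, 0.0), (551.0, 122.0, 2.0)]
222 [(529.0, 127.0, -3.0), (536.0, 117.0, 2.0), (543.0, 118.0, 2.0), (550.0, 111.0, 5.0)]
223 [(529.0, 111.0, 2.0), (536.0, 113.0, 1.0), (543.0, 113.0, 1.0), (550.0, 108.0, 4.0)]
```

Tip measured at about (0.536, 0.025, 0.057) and the notch at about (0.562, 0.038, 0.053). Next I line the blade up just outside the mouth.

```bash
python3 -c "
from h import *
for x in(-.165,-.135):
  p=case(x,-.0007,.0488);goal(p,[np.pi,0,np.pi+CY])"
```

```text
turn [-0.001  0.003 -0.001] shift cm [-1.53  0.56  0.51]
turn [-0.001  0.003 -0.001] shift cm [-4.53  0.56  0.52]
```

>>> {"op": "move_arm", "data": {"deltas": [0,0,0,0,0.55,0.5,1,0,0,0,-1,0.55,0.5,1,0,0,0,-1.5,0.55,0.5,1,0,0,0,-1.5,0.55,0.5,1]}}

```text
time: 5.25
tool_pos: [0.4513, 0.0109, 0.0471]
ee_rot: [-3.141, 0.001, -2.897]
wrist_force: [0.0, -0.2, -0.8]
width: 0.0146
finger_force: 30.0
```

```bash
python3 -c "
from h import *
s=snap('side');W=cloud(s)
w=W[190:260,280:322].reshape(-1,3);w=w[np.isfinite(w).all(1)&(w[:,2]>.035)]
q=R.from_euler('z',-CY).apply(w-C0)*1000
k=(q[:,0]<-54)&(q[:,0]>-115)&(abs(q[:,1])<25);print(q[k][np.argsort(-q[k][:,0])].round(1)[:25].tolist())
k=(q[:,0]>-54);print(q[k][:,0].min(), q[k][:,2].max())
for x in(-.165,-.135):
  p=case(x,-.0007,.0488);goal(p,[np.pi,0,np.pi+CY])"
```

```text
[[-62.6, 0.1, 49.5], [-65.6, -2.3, 51.1], [-66.9, 1.2, 49.5], [-68.3, -3.7, 49.7], [-70.2, -2.2, 49.2], [-70.9, -4.8, 53.1], [-72.5, -2.1, 52.0], [-72.7, -3.0, 49.9], [-73.8, 1.0, 48.1], [-74.0, 0.4, 50.9], [-75.2, 4.1, 49.2], [-76.7, -1.1, 49.5], [-79.4, -2.3, 50.5], [-81.4, -1.5, 50.4], [-83.8, -1.8, 50.9], [-84.2, -3.3, 49.2], [-86.3, -2.7, 49.2], [-86.5, -3.5, 52.1], [-88.3, -1.5, 51.4], [-89.3, -5.2, 50.9], [-90.1, 0.0, 48.4], [-90.5, -1.3, 51.6], [-92.2, 0.8, 50.7], [-92.9, -2.0, 49.8], [-95.0, -1.2, 52.1]]
-46.43654872699914 63.876352750654995
turn [ 0. -0.  0.] shift cm [-0.11 -0.08 -0.18]
turn [ 0. -0.  0.] shift cm [-3.11 -0.08 -0.18]
```

>>> {"op": "move_arm", "data": {"deltas": [0,0,0,0,0.1,-0.25,1,0,0,0,0,0.1,-0.25,1,0,0,0,-1,0.1,-0.25,1,0,0,0,-2,0.1,-0.25,1,0,0,0,-3,0.1,-0.25,1,0,0,0,-3,0.1,-0.25,1]}}

```text
time: 5.9
tool_pos: [0.4807, 0.0193, 0.0495]
ee_rot: [-3.142, 0.001, -2.897]
wrist_force: [-0.3, 0.3, -1.3]
width: 0.0143
finger_force: 30.0
```

```bash
python3 -c "
from h import *
o=robot.get_obs();print(o['wrist_force'],o['wrist_torque'])
q=R.from_euler('z',-CY).apply(o['tool_pos']-C0);print(q)"
```

```text
[-0.2766996   0.32967385 -1.26348591] [-0.00598176 -0.01474315 -0.01620417]
[-0.13510081  0.00096982  0.04950691]
```

```bash
python3 -c "
from h import *
for th in np.arange(0,1.96,.1):
  r=.090-.008*th/1.9
  x=.055-r*np.cos(th)-.003*np.sin(th); z=.059+r*np.sin(th)-.003*np.cos(th)
  X,Z=x-.100,z-.004
  print(round(th,2),'tx %.2f tz %.2f'%(-(X+.1351)*100,-(Z-.0495)*100))"
```

```text
0.0 tx -0.01 tz -0.25
0.1 tx -0.07 tz -1.15
0.2 tx -0.21 tz -2.03
0.3 tx -0.44 tz -2.89
0.4 tx -0.76 tz -3.71
0.5 tx -1.15 tz -4.50
0.6 tx -1.62 tz -5.24
0.7 tx -2.16 tz -5.93
0.8 tx -2.76 tz -6.56
0.9 tx -3.42 tz -7.12
1.0 tx -4.12 tz -7.61
1.1 tx -4.87 tz -8.02
1.2 tx -5.65 tz -8.36
1.3 tx -6.46 tz -8.61
1.4 tx -7.28 tz -8.79
1.5 tx -8.12 tz -8.88
1.6 tx -8.95 tz -8.88
1.7 tx -9.78 tz -8.80
1.8 tx -10.59 tz -8.64
1.9 tx -11.38 tz -8.41
```

>>> {"op": "move_arm", "data": {"deltas": [0,0,0,0,0,-0.3,1,0,0,0,-0.05,0,-0.7,1,0,0,0,-0.1,0,-1.15,1,0,0,0,-0.15,0,-1.6,1,0,0,0,-0.2,0,-2,1,0,0,0,-0.4,0,-2.9,1,0,0,0,-0.75,0,-3.7,1,0,0,0,-1.15,0,-4.5,1]}}

```text
time: 6.7
tool_pos: [0.4908, 0.0218, 0.0955]
ee_rot: [-3.141, 0.001, -2.897]
wrist_force: [0.0, -0.9, -0.8]
width: 0.0145
finger_force: 30.0
```

```bash
python3 -c "
from h import *
o=robot.get_obs();print(o['wrist_force'],o['wrist_torque'])
q=R.from_euler('z',-CY).apply(o['tool_pos']-C0);print(q)
s=snap('side')
cv2.imwrite('pics/c4.png',cv2.resize(s['image'][150:270,250:400],None,fx=4,fy=4)[:,:,::-1])"
```

```text
[ 0.04352022 -0.91319464 -0.78111543] [-0.02089949  0.19954959  0.01651176]
[-0.1246907   0.00100321  0.09550171]
```

View pics/c4.png

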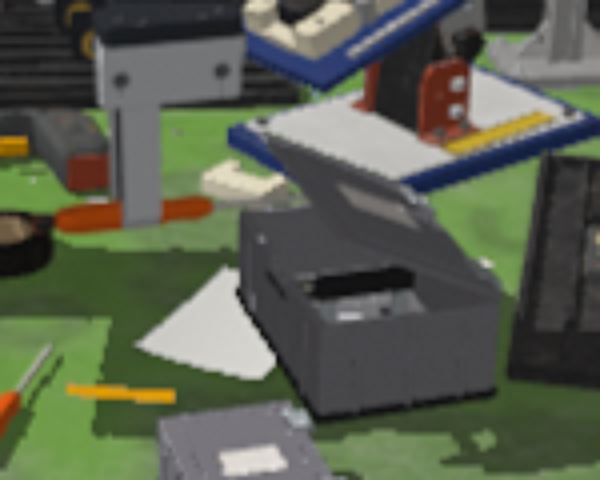

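The cover is up by about half a radian on the blade, and the driver is still level. The carrier's black handle shows inside at crop (360,280). I continue the arc.

>>> {"op": "move_arm", "data": {"deltas": [0,0,0,-0.45,0,-0.75,1,0,0,0,-1,0,-1.45,1,0,0,0,-1.6,0,-2.05,1,0,0,0,-2.25,0,-2.6,1,0,0,0,-2.95,0,-3.1,1,0,0,0,-3.7,0,-3.5,1,0,0,0,-4.5,0,-3.85,1,0,0,0,-5.3,0,-4.1,1]}}

```text
time: 7.55
tool_pos: [0.5426, 0.0348, 0.1358]
ee_rot: [3.142, 0.0, -2.897]
wrist_force: [-0.3, -0.1, 0.1]
width: 0.0143
finger_force: 30.0
```

```bash
cat > cov.py <<'E'
from h import *
o=robot.get_obs();print(o['wrist_force'],o['wrist_torque'])
q=R.from_euler('z',-CY).apply(o['tool_pos']-C0);print('tcp in case',q)
s=snap('side');W=cloud(s).reshape(-1,3);W=W[np.isfinite(W).all(1)]
q=R.from_euler('z',-CY).apply(W-C0)
k=(abs(q[:,1]+.045)<.028)&(q[:,2]>.072)&(q[:,2]<.18)&(q[:,0]>-.06)&(q[:,0]<.12)
a=q[k];l=cv2.fitLine((a[:,[0,2]]*1000).astype(np.float32),cv2.DIST_HUBER,0,.01,.01).ravel()
print(len(a),'line',l,'angle from shut',np.arctan2(abs(l[1]),-l[0]*np.sign(l[1])),'top z',np.percentile(a[:,2],98))
E
python3 cov.py
```

```text
[-0.27893599 -0.12420068  0.14773761] [-0.05404473  0.1064085  -0.05925828]
tcp in case [-0.07129745  0.0010538   0.13578783]
275 line [  0.32424682  -0.9459725   45.56234    100.94561   ] angle from shut 1.2405809 top z 0.1589639093108591
```

>>> {"op": "move_arm", "data": {"deltas": [0,0,0,-0.8,0,-0.2,1,0,0,0,-1.65,0,-0.3,1,0,0,0,-2.5,0,-0.3,1,0,0,0,-3.3,0,-0.2,1,0,0,0,-4.1,0,0,1,0,0,0,-4.9,0,0.2,1,0,0,0,-5.3,0,0.3,1,0,0,0,-5.3,0,0.3,1]}}

```text
time: 8.4
tool_pos: [0.5935, 0.0475, 0.1318]
ee_rot: [3.141, -0.001, -2.897]
wrist_force: [-0.2, -1.0, -0.1]
width: 0.0137
finger_force: 30.0
```

```bash
python3 cov.py
```

```text
[-0.24090748 -1.02603999 -0.12665719] [ 0.07900082 -0.02166362 -0.03998405]
tcp in case [-0.01882699  0.00111308  0.13180978]
730 line [  0.89078146  -0.45443198  46.973713   131.74902   ] angle from shut 0.4717344 top z 0.17562936285094938
```

>>> {"op": "move_arm", "data": {"deltas": [0,0,0,4,0,0,1,0,0,0,8,0,0,1,0,0,0,12,0,0,1,0,0,0,13,0,0,1]}}

```text
time: 8.85
tool_pos: [0.4636, 0.0155, 0.1322]
ee_rot: [3.141, -0.002, -2.898]
wrist_force: [0.7, 0.3, -0.2]
width: 0.0142
finger_force: 30.0
```

```bash
python3 cov.py; python3 -c "
from h import *
goal([.4585,-.300,.0],[np.pi,0,3.07])"
```

```text
[ 0.74409165  0.33608228 -0.23201205] [ 0.06517165  0.01932622 -0.05389962]
tcp in case [-0.15259033  0.00148898  0.13216158]
593 line [  0.3117401   0.9501674  79.72823   116.66712  ] angle from shut 1.8878202 top z 0.15777110250644225
turn [-0.    -0.001  0.315] shift cm [  8.14 -30.48  13.27]
```

The cover stands at 1.89 rad (108°). Next I carry the driver back to its clear spot.

>>> {"op": "move_arm", "data": {"deltas": [0,0,0,1.5,-5,0,1,0,0,0.1,3,-10,0,1,0,0,0.2,4.5,-15,0,1,0,0,0.3,6,-20,0,1,0,0,0.315,7,-25,2,1,0,0,0.315,8.1,-29,5,1,0,0,0.315,8.1,-30.5,9,1,0,0,0.315,8.1,-30.5,11,1]}}

```text
time: 9.7
tool_pos: [0.4617, -0.3025, 0.0192]
ee_rot: [3.141, -0.002, 3.067]
wrist_force: [1.2, 0.9, -0.3]
width: 0.0145
finger_force: 30.0
```

```bash
python3 -c "
from h import *
goal([.4585,-.300,.004],[np.pi,0,3.07])"
```

```text
turn [ 0.001 -0.002 -0.003] shift cm [0.34 0.23 1.52]
```

>>> {"op": "move_arm", "data": {"deltas": [0,0,0,0,0,0.7,1,0,0,0,0,0,1.3,1,0,0,0,0,0,1.5,1,0,0,0,0,0,1.55,1]}}

```text
time: 10.1
tool_pos: [0.4634, -0.2997, 0.0085]
ee_rot: [-3.14, 0.002, 3.072]
wrist_force: [-0.4, 0.9, 0.2]
width: 0.0143
finger_force: 30.0
```

>>> {"op": "move_arm", "data": {"deltas": [0,0,0,0,0,0,1,0,0,0,0,0,0,1]}}

```text
time: 10.3
tool_pos: [0.463, -0.2997, 0.0083]
ee_rot: [-3.14, 0.002, 3.071]
wrist_force: [0.7, 0.8, -0.7]
width: 0.0141
finger_force: 30.0
```

>>> {"op": "move_arm", "data": {"deltas": [0,0,0,0,0,0.25,1,0,0,0,0,0,0.45,1,0,0,0,0,0,0.45,1]}}

```text
time: 10.6
tool_pos: [0.4625, -0.2997, 0.0032]
ee_rot: [-3.141, 0.001, 3.071]
wrist_force: [-0.6, 1.2, 3.1]
width: 0.0144
finger_force: 30.0
```

Light contact at 3 N. I release, then rise straight up.

>>> {"op": "move_arm", "data": {"deltas": [0,0,0,0,0,0,0.2,0,0,0,0,0,0,0,0,0,0,0,0,0,0,0,0,0,0,0,-2,0,0,0,0,0,0,-6,0,0,0,0,0,0,-11,0,0,0,0,0,2,-15,0,0,0,-0.1,0,6,-17,0]}}

```text
time: 11.4
tool_pos: [0.4678, -0.242, 0.1769]
ee_rot: [-3.137, 0.006, -3.114]
wrist_force: [0.3, 0.3, 0.2]
width: 0.047
finger_force: 0.0
```

```bash
python3 - <<'E'
from h import *
s=snap('side');t=snap('top')
save(t,'top2.png')
goal([C0[0],C0[1],.17],[np.pi,0,np.pi+CY])
I=t['image'];cv2.imwrite('pics/c5.png',np.hstack([cv2.resize(I[150:270,190:320],None,fx=3.5,fy=3.5),cv2.resize(s['image'][200:320,240:340],(350,420))])[:,:,::-1])
E
```

```text
turn [-0.004  0.007 -0.21 ] shift cm [-15.3   28.38   0.77]
```

View pics/c5.png

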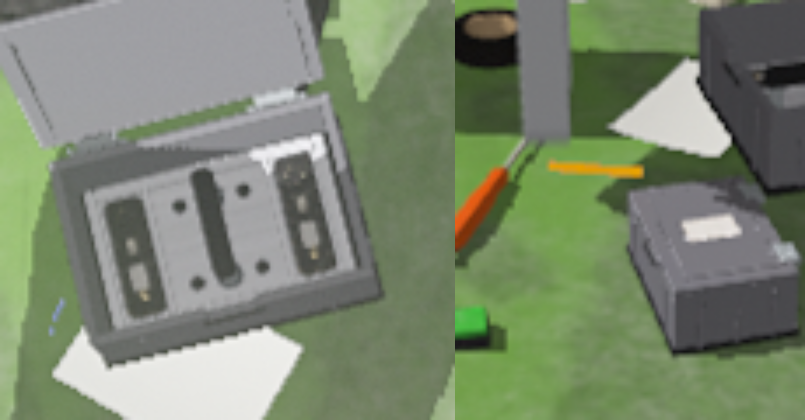

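The cover stands open. In the top crop the carrier's black bar runs from about (205,172) to (230,282), with the two modules at (135,257) and (304,213), both seated. Next I measure the bar and check the driver.

```bash
python3 - <<'E'
from h import *
t=pickle.load(open('top.pkl','rb'));W=cloud(t)
f=lambda u,v,z:ray(t,190+u/3.5,150+v/3.5,z)
a,b=f(205,172,.047),f(230,282,.047);print(a,b,(a+b)/2,np.degrees(np.arctan2((a-b)[1],(a-b)[0])))
# bar via depth
P=W.reshape(-1,3);P=P[np.isfinite(P).all(1)];q=R.from_euler('z',-CY).apply(P-C0)*1000
k=(abs(q[:,0])<42)&(abs(q[:,1])<25)&(q[:,2]>40)&(q[:,2]<56)
r=cv2.minAreaRect(q[k][:,:2].astype(np.float32));print(k.sum(),r,np.median(q[k],0))
# rim corners
k=(abs(q[:,0])<75)&(abs(q[:,1])<90)&(q[:,2]>54)&(q[:,2]<62)
print('rim',q[k].min(0),q[k].max(0),np.percentile(q[k],[2,98],axis=0))
I=t['image'];hsv=cv2.cvtColor(I,cv2.COLOR_RGB2HSV);m=(hsv[...,0]<14)&(hsv[...,1]>170)&(hsv[...,2]>120);m[:,:420]=0;m[:,470:]=0
v,u=np.nonzero(m);print('driver px',len(u),u.mean(),v.mean(),np.nanmax(W[v,u,2]) if len(u) else 0)
E
```

```text
[0.64106891 0.05525368 0.047     ] [0.58195022 0.04097918 0.047     ] [0.61150957 0.04811643 0.047     ] 13.574524170405933
208 ((3.0428237915039062, 0.6134419441223145), (59.762699127197266, 12.137284278869629), 0.3226219415664673) [ 1.85657856  0.23145388 46.05346222]
rim [-49.75626174 -75.75160782  54.01319196] [59.47477933 76.66205871 61.95144315] [[-49.02632    -74.85042605  54.45818329]
 [ 56.35242989  75.60500989  61.569046  ]]
driver px 126 441.44444444444446 310.92063492063494 0.018568116038832017
```

>>> {"op": "move_arm", "data": {"deltas": [0,0,-0.1,-2.5,4.5,0.5,0.3,0,0,-0.21,-5,9,0.5,0.3,0,0,-0.21,-7.5,13.5,0.5,0.3,0,0,-0.21,-10,18,0.5,0.3,0,0,-0.21,-12.5,22.5,0.5,0.3,0,0,-0.21,-15,27,0.5,0.3,0,0,-0.21,-15.4,28.4,0.5,0.3,0,0,-0.21,-15.4,28.4,0.5,0.3]}}

```text
time: 12.3
tool_pos: [0.6123, 0.0515, 0.1652]
ee_rot: [3.14, -0.002, -2.898]
wrist_force: [-0.5, 0.0, -0.6]
width: 0.0329
finger_force: 0.0
```

```bash
python3 -c "
from h import *
goal(case(.002,.0005,.07),[np.pi,0,np.pi+CY])"
```

```text
turn [ 0.001 -0.002 -0.001] shift cm [-0.18 -0.    9.52]
```

>>> {"op": "move_arm", "data": {"deltas": [0.001,-0.002,-0.001,-0.2,0,4,0.3,0.001,-0.002,-0.001,-0.2,0,8,0.3,0.001,-0.002,-0.001,-0.2,0,11,0.3,0.001,-0.002,-0.001,-0.2,0,11,0.3,0.001,-0.002,-0.001,-0.2,0,11,0.3]}}

```text
time: 12.8
tool_pos: [0.6135, 0.0479, 0.057]
ee_rot: [-3.141, 0.0, -2.903]
wrist_force: [-0.8, -0.3, 0.5]
width: 0.0328
finger_force: 0.0
```

```bash
python3 -c "
from h import *
goal(case(.002,.0005,.024),[np.pi,0,np.pi+CY])
s=snap('side');t=snap('top')
cv2.imwrite('pics/c6.png',np.hstack([cv2.resize(t['image'][150:270,190:320],None,fx=3.5,fy=3.5),cv2.resize(s['image'][160:280,300:400],(350,420))])[:,:,::-1])"
```

```text
turn [-0.001  0.    -0.006] shift cm [-0.13  0.39  3.3 ]
```

View pics/c6.png

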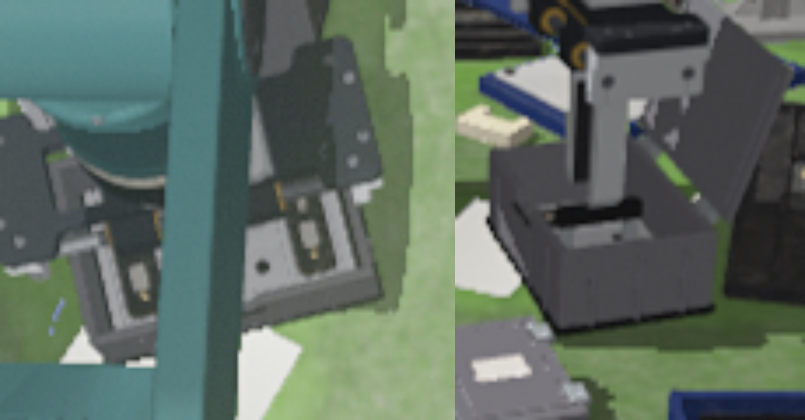

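The fingers straddle the bar in both views, and the cover is clear behind the gripper. I fix the 4 mm sideways offset first, then descend.

>>> {"op": "move_arm", "data": {"deltas": [0,0,-0.005,-0.1,0.35,0,0.3,0,0,-0.005,-0.1,0.35,1,0.3,0,0,-0.005,-0.1,0.35,2.2,0.3,0,0,-0.005,-0.1,0.35,3.2,0.3,0,0,-0.005,-0.1,0.35,3.2,0.3]}}

```text
time: 13.4
tool_pos: [0.6122, 0.0528, 0.0224]
ee_rot: [3.141, -0.003, -2.896]
wrist_force: [-0.6, 0.2, 0.4]
width: 0.0332
finger_force: 0.0
```

```bash
python3 -c "
from h import *
goal(case(.002,.0005,.024),[np.pi,0,np.pi+CY])"
```

```text
turn [ 0.    -0.003  0.001] shift cm [-0.14 -0.12 -0.16]
```

>>> {"op": "move_arm", "data": {"deltas": [0,0,0,-0.1,-0.1,0,0.5,0,0,0,-0.1,-0.1,0,0.65,0,0,0,-0.1,-0.1,0,0.75,0,0,0,-0.1,-0.1,0,1,0,0,0,-0.1,-0.1,0,1,0,0,0,-0.1,-0.1,0,1]}}

```text
time: 14.0
tool_pos: [0.6159, 0.0519, 0.026]
ee_rot: [-3.14, 0.003, -2.896]
wrist_force: [0.0, 0.4, 1.6]
width: 0.0116
finger_force: 30.0
```

```bash
python3 -c "
from h import *
o=robot.get_obs();print(o['wrist_force'],o['wrist_torque'],o['tool_pos'])
goal(case(.0,.0005,.178),[np.pi,0,np.pi+CY])"
```

```text
[0.0341735  0.42944343 1.63791143] [ 0.02208858 -0.08940499  0.03610462] [0.61592965 0.05193231 0.02604493]
turn [-0.001  0.003  0.001] shift cm [  0.35   0.03 -15.2 ]
```

Gripped at 11.6 mm. I lift slowly, straight up.

>>> {"op": "move_arm", "data": {"deltas": [0,0,0,0,0,-0.2,1,0,0,0,0,0,-0.5,1,0,0,0,0,0,-1,1,0,0,0,0,0,-1.6,1,0,0,0,0,0,-2.3,1,0,0,0,0,0,-3,1,0,0,0,0,0,-3.6,1,0,0,0,0,0,-4,1]}}

```text
time: 14.8
tool_pos: [0.6158, 0.052, 0.0666]
ee_rot: [-3.14, 0.003, -2.896]
wrist_force: [0.6, 0.8, -2.8]
width: 0.0116
finger_force: 30.0
```

```bash
python3 -c "
from h import *
o=robot.get_obs();print(o['wrist_force'],o['wrist_torque'],o['tool_pos'],o['ee_rot'],o['width'])"
```

```text
[ 0.57328008  0.78516848 -2.7605428 ] [ 0.09861625  0.02393019 -0.02625237] [0.61575874 0.05202548 0.06660394] [-3.14032075  0.00334477 -2.89642238] 0.011576758239396393
```

Lifted cleanly: about 2.8 N of load and no snag. I go on up to 10 cm above the rim.

>>> {"op": "move_arm", "data": {"deltas": [0,0,0,0,0,-0.8,1,0,0,0,0,0,-1.8,1,0,0,0,0,0,-3,1,0,0,0,0,0,-4.2,1,0,0,0,0,0,-5.4,1,0,0,0,0,0,-6.6,1,0,0,0,0,0,-7.6,1,0,0,0,0,0,-8.5,1]}}

```text
time: 15.6
tool_pos: [0.6153, 0.0521, 0.1516]
ee_rot: [-3.14, 0.003, -2.896]
wrist_force: [0.1, -0.8, -1.5]
width: 0.0118
finger_force: 30.0
```

>>> {"op": "move_arm", "data": {"deltas": [0,0,0,0,0,-0.8,1,0,0,0,0,0,-1.5,1,0,0,0,0,0,-2.1,1,0,0,0,0,0,-2.5,1,0,0,0,0,0,-2.8,1,0,0,0,0,0,-2.8,1,0,0,0,0,0,-2.8,1,0,0,0,0,0,-2.8,1]}}

```text
time: 16.4
tool_pos: [0.6149, 0.0521, 0.1779]
ee_rot: [-3.141, 0.001, -2.896]
wrist_force: [1.1, 0.3, -1.4]
width: 0.0118
finger_force: 30.0
```

```bash
python3 - <<'E'
from h import *
o=robot.get_obs();print(o['wrist_force'],o['tool_pos'],o['ee_rot'],np.abs(o['qvel']).max())
s=snap('side');t=snap('top')
W=cloud(s).reshape(-1,3);W=W[np.isfinite(W).all(1)];q=R.from_euler('z',-CY).apply(W-C0)*1000
k=(abs(q[:,0])<48)&(q[:,1]<-60)&(q[:,1]>-75)&(q[:,2]>140)&(q[:,2]<185);a=q[k]
print(len(a),np.percentile(a,[2,98],axis=0).round(1))
for lo,hi in((-42,-15),(15,42)):
  b=a[(a[:,0]>lo)&(a[:,0]<hi)];print(len(b),b.mean(0).round(1),np.percentile(b[:,2],[5,95]))
cv2.imwrite('pics/c7.png',np.hstack([cv2.resize(t['image'][130:280,180:330],(400,400)),cv2.resize(s['image'][100:260,300:430],(330,400))])[:,:,::-1])
E
```

```text
[ 1.0522521   0.34450111 -1.4343211 ] [0.61485503 0.05207707 0.17794604] [-3.14087388e+00  1.17241861e-03 -2.89642308e+00] 0.0009503525806764375
196 [[-34.7 -70.  156.2]
 [ 45.9 -61.  165.7]]
52 [-26.3 -66.1 161.6] [156.60483583 165.43149961]
61 [ 28.1 -66.7 161.4] [156.864146   165.57224665]
```

View pics/c7.png

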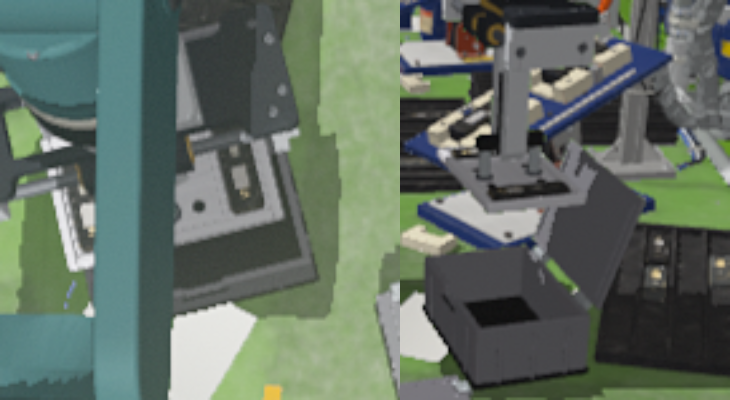

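The carrier hangs level: front and back edges agree within 0.2 mm and the underside is about 99 mm above the rim. Both modules are seated, at (240,175) and (85,210), and the cover is still open. I hand in.

```bash
python3 -c "
from h import *
t=snap('top');I=t['image'];W=cloud(t);hsv=cv2.cvtColor(I,cv2.COLOR_RGB2HSV);m=(hsv[...,0]<14)&(hsv[...,1]>170)&(hsv[...,2]>120);m[:,:420]=0;m[:,470:]=0
v,u=np.nonzero(m);print(len(u),u.mean(),v.mean(),np.nanmax(W[v,u,2]))
print(robot.close_job())"
```

```text
275 441.8690909090909 300.72727272727275 0.018891747814098636
the job is handed in; nothing more can be done
None
```

I prised the cover open with the screwdriver to about 108° and laid the screwdriver back on the worktop. The carrier is now held level and still about 10 cm above the rim with both modules seated, and I handed the job in at about 16.5 s of the 67 s limit.

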